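# Close the heavy cover of the cutter case on its rubber seal

### The arm

A 6-joint arm with a two-finger parallel gripper is mounted at the origin on the work surface. World frame = base frame: x ahead of the robot, y to its left, z up, the work surface at z = 0. Lengths are in m, angles in degrees, forces in N, time in s.
With the tool pointing down it reaches from about 0.25 to 0.725 m from the base axis. Payload 9.7 kg.
Tool frame: the origin (TCP) lies at the very end of the fingers, on their centre line; the grasp point (between the pads) lies 19 mm behind it (bot.pinch_z is the distance from the TCP to the grasp point, in m); x points along the fingers, z is the direction in which the jaws open and shut, and the axes are right-handed (so a half turn about x gives the same grasp; the last joint's range is limited). The gripper opens to 85 mm and grips with 20 to 120 N. Pads are 22 mm wide; open, the fingers measure 114 mm over their backs; the gripper's body (76 mm by 85 mm) begins 54 mm behind the grasp point. The pads swing forward as they close: fully open they stand 13 mm farther back than shut.
Start: joints at [76.261, 4.979, 10.078, 95.1, 0, 90], TCP at [0.131, 0.534, 0.231] pointing down, gripper open.
Joint ranges: [-179.16, 179.16], [-48.56, 103.87], [-65.8, 70.77], [-126.05, 130.52], [-82.76, 87.17], [-180, 180]. Speed limits (degrees/s): [127.2, 127.2, 147.25, 180, 180, 180].

### API

Orientations are given as [roll, pitch, yaw] about the fixed x, y, z axes, in that order (R = Rz(yaw) Ry(pitch) Rx(roll)).
In Python, from workcell import bot gives the robot as it stands.
- The arm moves only by the tool play_rows, never from a script. Its argument "rows" is a list of rows, each a list of 3 entries, a list of its own where there are three numbers: the shift along the tool's x, y, z in cm, then the turn about the tool's x in degrees, then the finger opening in cm, from 0 to 8.54. A call has 1 to 12 rows; each row is the pose to reach, as a shift and turn from the pose commanded when the call began, along the tool's axes at that moment; what a row does not reach only later rows make up. A row lasts 1/12 s, in which the tool goes at most 41.7 mm and 7.16 degrees, less where a joint would pass 70% of its speed; a pose out of reach is approached as far as the arm can. A call with a gripper value outside its range is refused whole. The fingers move at their own pace and stop on an object; "squeeze" is the grip in N (left out, the last holds). Time passes only in rows, so rows that repeat a pose let the fingers close. It gives the time, the measured TCP pose, the force and the opening at its end, in the units of the state.
- bot.get_obs(): the state, without advancing time (a new reading comes with each control period).
- bot.camera(name): name is "scene" or "top" or "wrist"; returns (picture, depth): 420x560x3 uint8, blue, green, red; 420x560 float32, m along the optical axis (not along the pixel's ray), 0 where there is no reading.
- bot.camera_model(name): a dict with "fx", "fy", "cx", "cy" (pixels), "origin" and "attitude" of the camera in the world; the wrist camera has in their place "mount" (4x4, takes a point from camera to tool coordinates, whose origin is the TCP and whose axes are the tool frame's). Camera axes: x right, y down, z forward; pixel columns grow to the right and rows downward; lengths in m; the calibration is good to about 2 mm. A picture is of the moment at which its call begins: read the wrist's pose just before it. camera_model takes no time and is no camera call.
- bot.job_done(): hands the job in, once; it reports no verdict.
The state is a dict: "time": time; "q": joint angles; "qd": joint speeds; "joint_efforts": joint torques, N m; "ee_pos": TCP position; "tcp_rot": TCP orientation; "wrist_force": force on the tool from outside, world axes, zero at the start; "torque": the same for the moment, N m; "opening": finger opening in m.
Only numpy, scipy, OpenCV 4.12 (cv2) and the standard library are available. Lean on these libraries where they do the work, as an engineer would, in place of code of your own. Each camera call takes 0.05 s, during which the arm holds its last target.

### The job

Close the open cutter case: push its heavy steel cover over and lower it slowly with your hand against it until it comes down on the rubber seal, without letting it slam. Then press the cover down near its free edge until it is fully home, hold it there for about a second at 15 to 20 N so that the seal beds, and let go; it must stay shut. Never load the cover with more than 25 N, and leave the bottle, the steel block and the chuck key where they are.

Things in the scene. Friction and masses are not known exactly. Their poses are not given: they have to be found in the camera images.
- case: Grey steel case, fixed on a wooden plinth (290 x 250 mm, 3 to 27 mm high), 260 (x) x 220 (y) x 100 mm high, open at the top, walls 12 mm. Origin: centre of its underside, z up. The cover is hinged along its -y long side; the case's x axis runs parallel to the hinge.
- seal_mid (a point): Middle of the top of the black rubber seal strip, 220 mm long (along the case's x) and 8 mm wide, on the rim of the case's +y side. It stands 8 mm above the rim and yields: from 2 N at first touch to about 8 N with the cover shut. At its ends two firm round rubber studs stop the cover; they stand 0 to 3.4 mm above the rim (set differently each time) and yield 1 mm for each 9 N.
- cover (a joint): Angle of the cover in rad: 0 = flat on the rim; fully home = on the rubber studs, about 0 to 0.02 (below 0.026 counts); 0.04 = just touching the seal; 1.57 = upright; 1.85 = leaning back on its stop. Its stiff hinge (friction 1.2 N m) holds it where it is left, also when shut on the seal. Closing faster than 0.8 rad/s anywhere, or than 0.3 rad/s (65 mm/s at the free edge) below 0.15 rad, is a slam.
- cover_hinge (a point): Middle of the cover's hinge line, 100 mm above the case's origin, at the -y side of the case, on the cover's inner face. Its x axis is the hinge line; its y axis points along the cover from the hinge to the free edge; its z axis points out of the cover's outer face (up when shut), so the outer face lies 18 mm from this point along z.
- cover_edge (a point): Middle of the free edge on the outer face of the cover, a flat steel slab 264 mm along the hinge, 225 mm from hinge to free edge, 18 mm thick, 0.7 to 1 kg; same axes as cover_hinge. A push here moves it with about 6 N when upright and 1 to 3 N when nearly level, and presses it home on the seal with about 10 N; nearer the hinge it takes far more.
- oil_mid (a point): Bystander: plastic oil bottle, 54 mm diameter, 150 mm high, upright beyond the case; the point is half-way up. Leave alone.
- block_mid (a point): Bystander: bare steel block 75 x 50 x 25 mm, lying flat to the left of the case; the point is its centre. Leave alone.
- key_mid (a point): Bystander: steel chuck key, a T of 70 mm shank and 90 mm cross bar, 16 mm thick, lying on the bench; the point is near the T's crossing, at mid height. Leave alone.

How it is judged:
By the outcome, as a careful person would: the job done as asked, in the order asked, and still so for the second after the job is handed in, with the robot touching nothing.
It also fails if it takes over 61 s, if anything falls off the work surface, if the arm or the gripper's body presses on something with over 40 N, if the wrist force passes 120 N, or if a joint passes its speed limit or range.

## Working session

There is one attempt and no reset: what is moved stays moved. The work goes in short steps, Python scripts to look and compute and a tool call to move; the robot and the scene stay as the last step left them, time stands still between calls to the robot, and variables do not carry over. Pictures are saved under pics/ and viewed, and the job is handed in when it is done.

Besides the shell and the picture viewer there is one more tool, called as name(argument=value, ...) on one line, values as JSON. play_rows: Moves the arm, as the interface text tells. Its arguments: {"type":"object","properties":{"rows":{"type":"array"},"squeeze":{"type":"number"}},"required":["rows"]}

```bash
ls; mkdir -p pics
python3 - <<'E'
from workcell import bot
import cv2,numpy as np
o=bot.get_obs();print(o)
for n in ("scene","top"):
    im,d=bot.camera(n);cv2.imwrite(f"pics/{n}0.png",im);np.save(f"{n}0.npy",d);print(n,bot.camera_model(n))
print(bot.pinch_z, bot.camera_model("wrist"))
E
```

```text
pics
{'time': 0.0, 'q': array([ 7.62624809e+01,  5.01267245e+00,  1.00331412e+01,  9.51008979e+01,
       -3.43182441e-04,  8.99996694e+01]), 'qd': array([ 0.03272933, -0.03641568,  0.10009529,  0.03830207, -0.01206131,
       -0.10090708]), 'joint_efforts': array([ 5.94801513e-04, -5.20389783e+01,  4.64797497e+01,  1.65480649e-02,
        2.34681502e-04,  1.30988332e-05]), 'ee_pos': array([0.13055422, 0.53402773, 0.23055624]), 'tcp_rot': array([-179.75585733,   89.91957014, -103.49304555]), 'wrist_force': array([0.35073997, 0.20164623, 1.2494949 ]), 'torque': array([-0.01920469, -0.05304787, -0.00584818]), 'opening': 0.08519642463362424}
scene {'fx': 456.40311031156307, 'fy': 456.40311031156307, 'cx': 273.11775953976013, 'cy': 203.52572944975765, 'origin': array([1.26534673, 0.06295763, 0.90776332]), 'attitude': array([-139.78098315,    0.79057915,   81.83551048])}
top {'fx': 405.4382391528654, 'fy': 405.4382391528654, 'cx': 274.955302545644, 'cy': 213.65286889260594, 'origin': array([0.50622202, 0.14475167, 0.86357813]), 'attitude': array([-174.91130201,   -2.03938638,  -88.96143036])}
0.0187 {'fx': 314.46301596040615, 'fy': 314.46301596040615, 'cx': 280.3786781288878, 'cy': 218.13229563252813, 'mount': array([[-3.61557629e-04, -3.02109105e-01,  9.53273286e-01,
        -1.42899130e-01],
       [ 2.77326619e-04, -9.53273342e-01, -3.02109017e-01,
         7.60463062e-02],
       [ 9.99999896e-01,  1.55138237e-04,  4.28446146e-04,
         1.86128779e-04],
       [ 0.00000000e+00,  0.00000000e+00,  0.00000000e+00,
         1.00000000e+00]])}
```

View pics/scene0.png

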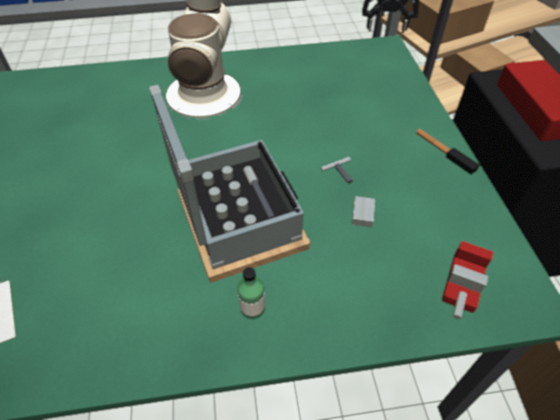

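View pics/top0.png

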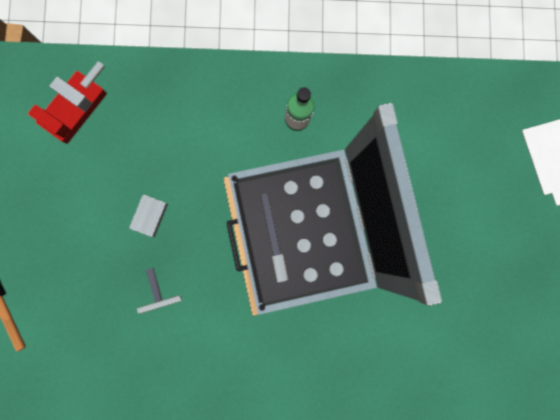

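The scene view shows the base at (205,60), the case at (245,205) and the cover leaning back on the left (-y). The bottle is at (250,295), the key at (340,168) and the block at (364,210). In the top view, +x is up and -y is right. The cover's free edge runs from (388,112) to (432,292), and the seal side is on the left, from (230,180) to (255,308).

```bash
cat > h.py <<'E'
import numpy as np,cv2
from scipy.spatial.transform import Rotation as Ro
from workcell import bot
def rot(a): return Ro.from_euler('xyz',a,degrees=True)
def cloud(n,d):
    m=bot.camera_model(n);v,u=np.mgrid[:d.shape[0],:d.shape[1]]
    p=np.stack([(u-m['cx'])/m['fx']*d,(v-m['cy'])/m['fy']*d,d],-1)
    return p@rot(m['attitude']).as_matrix().T+m['origin']
def tooldelta(w,rpy): return rot(rpy).inv().apply(w)*100
E
python3 - <<'E'
from h import *
np.set_printoptions(precision=3,suppress=True)
d=np.load('top0.npy');P=cloud('top',d)
for n,(u,v) in dict(coverTop1=(388,114),coverTop2=(431,290),mid=(410,200),rimA=(345,155),rimB=(375,285),rimC=(233,182),rimD=(256,308),sealmid=(238,245),bottle=(303,95),block=(149,215),key=(157,303),table=(100,200)).items():
    w=P[v-1:v+2,u-1:u+2].reshape(-1,3); print(n,np.median(w,0))
# rim cloud
m=(P[...,2]>.12)&(P[...,2]<.131);q=P[m];r=cv2.minAreaRect(q[:,:2].astype('f4')*1000);print('rim',r,np.percentile(q[:,2],[5,50,95]))
m=(P[...,2]>.30)&(P[...,0]>.2);q=P[m];print('high',len(q),q.min(0),q.max(0));r=cv2.minAreaRect(q[:,:2].astype('f4')*1000);print(r)
S=cloud('scene',np.load('scene0.npy'))
for n,(u,v) in dict(c1=(156,92),c2=(184,168),case=(270,225)).items(): print(n,S[v,u])
R=rot(bot.get_obs()['tcp_rot']).as_matrix();print(R)
E
```

```text
coverTop1 [ 0.686 -0.018  0.353]
coverTop2 [ 0.46  -0.071  0.353]
mid [ 0.574 -0.046  0.351]
rimA [ 0.685 -0.008  0.126]
rimB [ 0.446 -0.064  0.128]
rimC [0.629 0.198 0.126]
rimD [0.401 0.15  0.127]
sealmid [0.515 0.191 0.025]
bottle [0.788 0.073 0.15 ]
block [0.573 0.375 0.025]
key [0.394 0.353 0.013]
table [0.605 0.486 0.   ]
rim ((599.6116943359375, 84.5372543334961), (375.10577392578125, 221.08131408691406), 13.459940910339355) [0.123 0.127 0.129]
high 6350 [ 0.441 -0.083  0.3  ] [0.702 0.145 0.864]
((549.6346435546875, 47.75386047363281), (265.4131164550781, 208.79335021972656), 13.33846664428711)
c1 [ 0.471 -0.07   0.352]
c2 [ 0.697 -0.018  0.352]
case [0.664 0.131 0.12 ]
[[-0.    -0.971  0.238]
 [-0.001  0.238  0.971]
 [-1.     0.    -0.001]]
```

Run:
```python
from h import *
np.set_printoptions(precision=4,suppress=True)
for cam in('top','scene'):
    P=cloud(cam,np.load(cam+'0.npy'))
    m=(P[...,2]>.345)&(P[...,2]<.36)&(P[...,0]>.42)&(P[...,0]<.72)&(P[...,1]<0.02)
    q=P[m];r=cv2.minAreaRect(q[:,:2].astype('f4')*1000);print(cam,'cover top',len(q),r)
    n=np.array([-np.sin(np.radians(13.4)),np.cos(np.radians(13.4))]);e=np.array([n[1],-n[0]])
    print(' n range',np.percentile(q[:,:2]@n,[1,50,99]),'e',np.percentile(q[:,:2]@e,[1,50,99]))
    m=(P[...,2]>.122)&(P[...,2]<.138)&(P[...,1]<.25)&(P[...,0]>.35)&(P[...,0]<.72);q=P[m]
    print(' rim n',np.percentile(q[:,:2]@n,[.5,2,98,99.5]),'e',np.percentile(q[:,:2]@e,[.5,2,98,99.5]))
    # cover faces
    for z in (.16,.2,.24,.28,.32):
        m=(abs(P[...,2]-z)<.01)&(P[...,0]>.42)&(P[...,0]<.72)&(P[...,1]<0.05);q=P[m]
        if len(q): print(z,len(q),np.percentile(q[:,:2]@n,[5,50,95]))
P=cloud('top',np.load('top0.npy'))
w=P[:,:,2]; 
for u in range(225,262,3): print(u,P[245,u])
```

```text
top cover top 3041 ((571.4188232421875, -44.13291549682617), (265.4056091308594, 20.139633178710938), 13.395849227905273)
 n range [-0.1842 -0.174  -0.166 ] e [0.4158 0.5414 0.6749]
 rim n [-0.1667 -0.1663  0.0528  0.0535] e [0.4159 0.4167 0.6744 0.6754]
0.16 409 [-0.1667 -0.1647 -0.1641]
0.2 532 [-0.1668 -0.1649 -0.1642]
0.24 641 [-0.1669 -0.165  -0.1643]
0.28 774 [-0.1671 -0.1651 -0.1645]
0.32 1131 [-0.1674 -0.1667 -0.1648]
scene cover top 930 ((574.7424926757812, -44.70936965942383), (266.1444396972656, 20.216257095336914), 13.654513359069824)
 n range [-0.1859 -0.1769 -0.1675] e [0.4202 0.5687 0.68  ]
 rim n [-0.1847 -0.1746  0.0526  0.0533] e [0.4162 0.4178 0.6779 0.6787]
0.16 73 [-0.1848 -0.1799 -0.1683]
0.2 112 [-0.186  -0.1837 -0.1686]
0.24 120 [-0.1862 -0.1842 -0.1686]
0.28 140 [-0.1863 -0.184  -0.1692]
0.32 140 [-0.1857 -0.1837 -0.1694]
225 [ 0.5149  0.2201 -0.0019]
228 [ 0.515   0.2138 -0.0022]
231 [0.5143 0.2012 0.0841]
234 [0.5144 0.1956 0.0816]
237 [0.5151 0.1933 0.0233]
240 [0.5152 0.1869 0.0281]
243 [0.5142 0.1766 0.1247]
246 [0.5142 0.1708 0.1337]
249 [0.5143 0.1655 0.1335]
252 [0.5151 0.1612 0.0789]
255 [0.5152 0.1555 0.0789]
258 [0.5153 0.1497 0.0801]
261 [0.5154 0.1439 0.0801]
```

play_rows(rows=[[[-4,0,0],0,0],[[-8,0,-1],6,0],[[-11,-1,-4],12,0],[[-14,-3,-7],18,0],[[-16,-5,-10],24,0],[[-17,-7,-13],30,0],[[-17,-9,-16],36,0],[[-17,-11,-19],42,0],[[-17,-13,-22],48,0],[[-17,-15,-25],54,0],[[-17,-17,-28],60,0],[[-17,-19,-31],63,0]])

```text
time: 1.1
ee_pos: [0.2414, 0.1864, 0.4012]
tcp_rot: [7.7, 90.0, 20.6]
wrist_force: [1.2, -0.5, 0.1]
opening: 0.0
```

Run:
```python
from h import *
np.set_printoptions(precision=4,suppress=True)
for n in("top","scene"):
    im,d=bot.camera(n);cv2.imwrite(f"pics/{n}1.png",im);np.save(f"{n}1.npy",d)
o=bot.get_obs();print(o);print(rot(o['tcp_rot']).as_matrix())
cv2.imwrite('pics/both1.png',np.hstack([cv2.resize(cv2.imread(f'pics/{n}1.png'),(400,300)) for n in('top','scene')]))
```

```text
{'time': 1.2, 'q': array([ 37.258 , -19.1576,   8.7001, 117.7817,  -0.0538, 114.5166]), 'qd': array([ 6.199 ,  2.1433,  0.6811, -1.3416,  1.5094,  3.0596]), 'joint_efforts': array([ -3.0375, -19.6433,  39.1145,   0.3326,  -0.2765,  -0.6242]), 'ee_pos': array([0.2425, 0.1841, 0.4019]), 'tcp_rot': array([-10.7298,  89.9069,   2.0116]), 'wrist_force': array([-0.6319,  0.6989, -0.0549]), 'torque': array([ 0.052 , -0.0236, -0.015 ]), 'opening': -0.0001751430652380589}
[[ 0.0016 -0.2206  0.9754]
 [ 0.0001  0.9754  0.2206]
 [-1.     -0.0003  0.0016]]
```

View pics/both1.png

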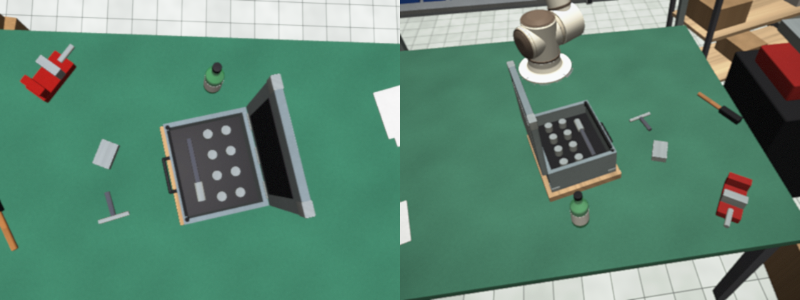

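Run:
```python
from h import *
for n in("top","scene"):
    m=bot.camera_model(n)
    for w in ([.2425,.184,.402],[0,0,0],[.545,.13,.127]):
        c=rot(m['attitude']).inv().apply(np.array(w)-m['origin']); print(n,w,c[0]/c[2]*m['fx']+m['cx'],c[1]/c[2]*m['fy']+m['cy'],c[2])
P=cloud('scene',np.load('scene1.npy'));
for z0 in (.2,.3,.4,.5,.6,.7): 
    m=(P[...,2]>z0)&(P[...,2]<z0+.1)&(P[...,0]<.42)&(P[...,0]>-.3); q=P[m]; print(z0,len(q), q.min(0) if len(q) else'',q.max(0) if len(q) else '')
cv2.imwrite('pics/scene1b.png',cv2.imread('pics/scene1.png')[:140,150:350].repeat(3,0).repeat(3,1))
```

```text
top [0.2425, 0.184, 0.402] 218.58721253255283 496.05939034612084 0.434582603551083
top [0, 0, 0] 326.783773090155 502.5162358029256 0.8193082613020513
top [0.545, 0.13, 0.127] 269.03195735951124 228.49589839054988 0.7371732141274939
scene [0.2425, 0.184, 0.402] 265.1020187511004 4.056043106629545 1.0512920448353478
scene [0, 0, 0] 203.23330056910783 93.48611438369744 1.4986293531798047
scene [0.545, 0.13, 0.127] 262.31534791766666 183.21045807213824 1.0630678659162305
0.2 3047 [-0.11652124 -0.09978358  0.20004716] [0.09752439 0.18734663 0.27757935]
0.3 0  
0.4 64 [0.23941724 0.16989231 0.40098785] [0.25975301 0.19261157 0.41986776]
0.5 0  
0.6 0  
0.7 0
```

View pics/scene1b.png

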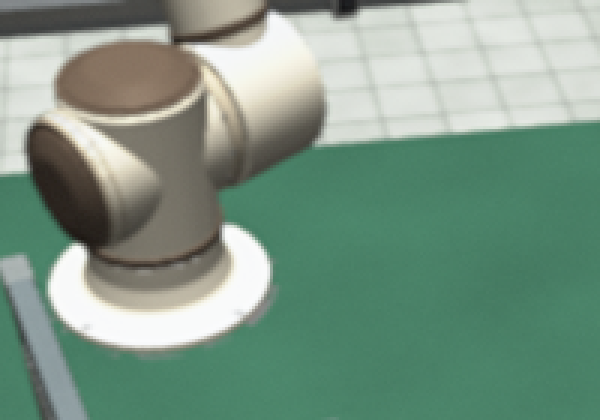

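play_rows(rows=[[[0,-2,1],0,0],[[0,-5,2],0,0],[[0,-8.5,3],0,0],[[0,-12,4],0,0],[[0,-15.5,5],0,0],[[0,-19,5],0,0],[[0,-22.5,5],0,0],[[0,-26,5],0,0],[[0,-29.5,5],0,0],[[0,-33,5],0,0],[[0,-36,6],0,0],[[0,-38,8],0,0]])

```text
time: 2.2
ee_pos: [0.4065, -0.1659, 0.4014]
tcp_rot: [-76.9, 90.0, -63.7]
wrist_force: [0.5, 0.1, -0.1]
opening: -0.0003
```

```bash
cat >> h.py <<'E'
e_=np.array([.9728,.2317]);n_=np.array([-.2317,.9728])
def st():
    o=bot.get_obs();p=o['ee_pos'];f=o['wrist_force']
    print('t',o['time'],'e %.4f N %.4f z %.4f'%(p[:2]@e_,p[:2]@n_,p[2]),'F e/n/z',(f[:2]@e_).round(2),(f[:2]@n_).round(2),f[2].round(2),'|F|',np.linalg.norm(f).round(2),'q',o['q'].round(1))
    R=rot(o['tcp_rot']).as_matrix();print('tool y,z in e,n:',(R[:2,1]@e_).round(3),(R[:2,1]@n_).round(3),(R[:2,2]@e_).round(3),(R[:2,2]@n_).round(3), R[2].round(3))
E
python3 -c "
from h import *
st()"
```

```text
t 2.2 e 0.3570 N -0.2555 z 0.4014 F e/n/z 0.46 -0.02 -0.1 |F| 0.47 q [-22.2  -2.3  22.6 114.8  -0.   54.7]
tool y,z in e,n: 0.004 1.0 1.0 -0.004 [-1.    -0.001  0.   ]
```

play_rows(rows=[[[0,0,2],0,0],[[0,0,5],0,0],[[0,0,8],0,0],[[0,0,11],0,0],[[2,0,14],0,0],[[4,0,16.5],0,0],[[6,0.5,18.3],0,0],[[7.5,1,18.8],0,0],[[8,2,18.8],0,0],[[8,3,18.8],0,0],[[8,3.5,18.8],0,0],[[8,3.5,18.8],0,0]])

```text
time: 3.2
ee_pos: [0.5814, -0.085, 0.3223]
tcp_rot: [-12.1, 89.9, 1.3]
wrist_force: [-0.8, -0.1, 0.1]
opening: -0.0003
```

```bash
python3 -c "
from h import *
st()
im,d=bot.camera('scene');cv2.imwrite('pics/scene2.png',im)
im,d=bot.camera('wrist');cv2.imwrite('pics/wrist2.png',im)
cv2.imwrite('pics/both2.png',np.hstack([cv2.resize(cv2.imread(f'pics/{n}2.png'),(400,300)) for n in('wrist','scene')]))"
```

```text
t 3.2 e 0.5459 N -0.2174 z 0.3223 F e/n/z -0.83 0.13 0.14 |F| 0.85 q [ -8.3  13.8  30.6 106.6   0.   68.3]
tool y,z in e,n: 0.001 1.0 1.0 -0.001 [-1.    -0.     0.001]
```

View pics/both2.png

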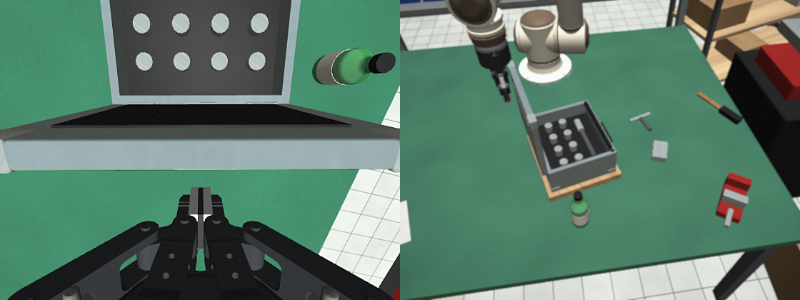

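```bash
cat >> h.py <<'E'
def tip(th,r=.205,hw=.011):
    return np.array([-.167+r*np.cos(th)-.018*np.sin(th)-hw,.127+r*np.sin(th)+.018*np.cos(th)])
def plan(ths,N0,z0,r=.205,hw=.011):
    for t in ths:
        a=tip(t,r,hw); print('th %.3f  x %.2f y %.2f'%(t,-(a[1]-z0)*100,(a[0]-N0)*100))
E
python3 -c "
from h import *
plan([1.57,1.54,1.51,1.48,1.45,1.42,1.39],-.2174,.3223)"
```

```text
th 1.570  x -0.97 y 2.16
th 1.540  x -1.02 y 2.77
th 1.510  x -1.04 y 3.39
th 1.480  x -1.05 y 4.01
th 1.450  x -1.04 y 4.62
th 1.420  x -1.01 y 5.24
th 1.390  x -0.96 y 5.86
```

Advance gently to contact.

play_rows(rows=[[[-0.5,0.5,0],0,0],[[-1,1,0],0,0],[[-1,1.4,0],0,0],[[-1,1.7,0],0,0],[[-1,2.0,0],0,0],[[-1,2.2,0],0,0],[[-1,2.4,0],0,0],[[-1,2.6,0],0,0],[[-1,2.8,0],0,0],[[-1,3.0,0],0,0]])

```text
time: 4.13
ee_pos: [0.5749, -0.0581, 0.3317]
tcp_rot: [-70.5, 89.9, -57.2]
wrist_force: [1.2, -5.9, 4.4]
opening: -0.0001
```

```bash
python3 -c "
from h import *
st()
im,d=bot.camera('top');cv2.imwrite('pics/top3.png',im)
im,d=bot.camera('wrist');cv2.imwrite('pics/wrist3.png',im)
cv2.imwrite('pics/both3.png',np.hstack([cv2.resize(cv2.imread(f'pics/{n}3.png'),(400,300)) for n in('wrist','top')]))"
```

```text
t 4.1333 e 0.5458 N -0.1897 z 0.3317 F e/n/z -0.25 -6.03 4.44 |F| 7.49 q [-5.700e+00  1.290e+01  3.050e+01  1.075e+02 -1.000e-01  7.110e+01]
tool y,z in e,n: 0.003 1.0 1.0 -0.003 [-1.    -0.002  0.001]
```

View pics/both3.png

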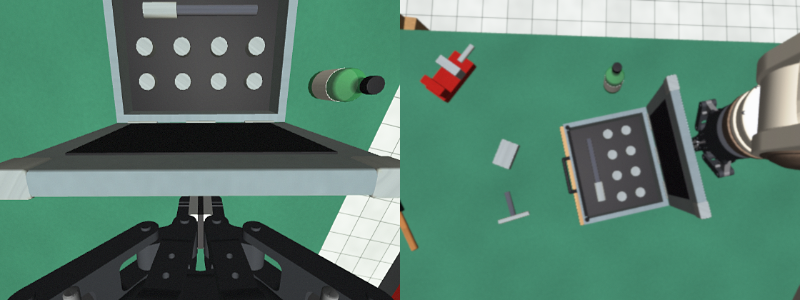

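```bash
python3 -c "
from h import *
plan(np.arange(1.53-.033,1.1,-.033),-.1874,.3323)"
```

```text
th 1.497  x -0.05 y 0.66
th 1.464  x -0.05 y 1.34
th 1.431  x -0.02 y 2.01
th 1.398  x 0.03 y 2.69
th 1.365  x 0.09 y 3.37
th 1.332  x 0.19 y 4.04
th 1.299  x 0.30 y 4.71
th 1.266  x 0.43 y 5.37
th 1.233  x 0.59 y 6.04
th 1.200  x 0.77 y 6.69
th 1.167  x 0.97 y 7.34
th 1.134  x 1.19 y 7.98
th 1.101  x 1.44 y 8.62
```

play_rows(rows=[[[0,0.4,0],0,0],[[-0.05,0.9,0],0,0],[[-0.05,1.5,0],0,0],[[0,2.1,0],0,0],[[0,2.7,0],0,0],[[0.1,3.35,0],0,0],[[0.2,4.0,0],0,0],[[0.3,4.7,0],0,0]])

```text
time: 4.9
ee_pos: [0.5638, -0.0115, 0.3286]
tcp_rot: [-65.7, 89.9, -52.5]
wrist_force: [0.1, -5.1, 2.9]
opening: -0.0001
```

```bash
python3 -c "
from h import *
st()
im,d=bot.camera('top');cv2.imwrite('pics/top4.png',im)
P=cloud('top',d);np.save('top4.npy',d)
q=P[(P[...,0]>.35)&(P[...,0]<.75)&(P[...,2]<.36)].reshape(-1,3);e=q[:,:2]@e_;N=q[:,:2]@n_
m=(abs(e-.545)>.06)&(abs(e-.545)<.12)&(N<.05)
for z in np.arange(.14,.35,.02):
  k=m&(abs(q[:,2]-z)<.003); print(z.round(3),k.sum(),np.percentile(N[k],[5,50,95]).round(4) if k.sum() else '')
"
```

```text
t 4.9 e 0.5458 N -0.1418 z 0.3286 F e/n/z -1.08 -4.97 2.87 |F| 5.85 q [ -1.1  10.6  27.5 106.8  -0.   75.6]
tool y,z in e,n: 0.003 1.0 1.0 -0.003 [-1.    -0.001  0.   ]
0.14 5 [0.041  0.0432 0.0458]
0.16 0 
0.18 0 
0.2 0 
0.22 0 
0.24 0 
0.26 0 
0.28 0 
0.3 0 
0.32 0 
0.34 88 [-0.1111 -0.1095 -0.1081]
```

```bash
python3 -c "
from h import *
a=tip(1.299)
plan(np.arange(1.299-.033,.89,-.033),*a)"
```

```text
th 1.266  x 0.14 y 0.67
th 1.233  x 0.29 y 1.33
th 1.200  x 0.47 y 1.98
th 1.167  x 0.67 y 2.63
th 1.134  x 0.89 y 3.27
th 1.101  x 1.14 y 3.91
th 1.068  x 1.40 y 4.53
th 1.035  x 1.68 y 5.15
th 1.002  x 1.99 y 5.76
th 0.969  x 2.31 y 6.35
th 0.936  x 2.66 y 6.94
th 0.903  x 3.02 y 7.51
```

play_rows(rows=[[[0.1,0.6,0],0,0],[[0.3,1.3,0],0,0],[[0.45,2.0,0],0,0],[[0.65,2.6,0],0,0],[[0.9,3.3,0],0,0],[[1.15,3.9,0],0,0],[[1.4,4.5,0],0,0],[[1.7,5.15,0],0,0],[[2.0,5.75,0],0,0],[[2.3,6.35,0],0,0],[[2.65,6.95,0],0,0],[[3.0,7.5,0],0,0]])

```text
time: 5.95
ee_pos: [0.5465, 0.0624, 0.2979]
tcp_rot: [112.4, 90.0, 125.6]
wrist_force: [-0.6, -1.7, 3.6]
opening: -0.0001
```

```bash
python3 -c "
from h import *
st()
im,d=bot.camera('scene');cv2.imwrite('pics/scene5.png',im)
im,d=bot.camera('wrist');cv2.imwrite('pics/wrist5.png',im)
cv2.imwrite('pics/both5.png',np.hstack([cv2.resize(cv2.imread(f'pics/{n}5.png'),(400,300)) for n in('wrist','scene')]))
a=tip(.903);print(a)
plan(np.arange(.903-.033,.5,-.033),*a)"
```

```text
t 5.95 e 0.5461 N -0.0659 z 0.2979 F e/n/z -0.98 -1.49 3.57 |F| 3.99 q [  6.5   7.1  20.  102.8   0.   83.2]
tool y,z in e,n: 0.002 1.0 1.0 -0.002 [-1.  0. -0.]
[-0.06518566  0.29911021]
th 0.870  x 0.38 y 0.56
th 0.837  x 0.78 y 1.11
th 0.804  x 1.20 y 1.65
th 0.771  x 1.63 y 2.17
th 0.738  x 2.09 y 2.67
th 0.705  x 2.56 y 3.17
th 0.672  x 3.04 y 3.64
th 0.639  x 3.54 y 4.10
th 0.606  x 4.06 y 4.54
th 0.573  x 4.58 y 4.97
th 0.540  x 5.13 y 5.38
th 0.507  x 5.68 y 5.77
```

View pics/both5.png

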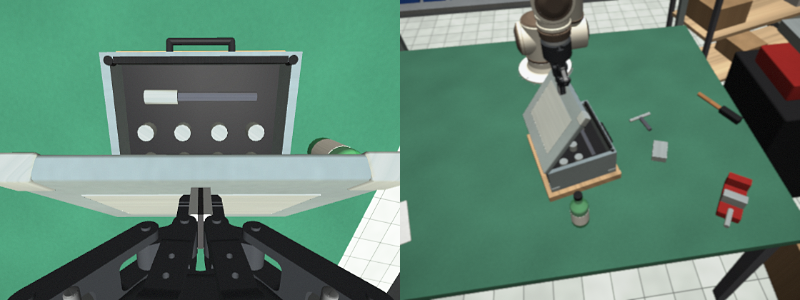

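The cover is at about 50° and following the fingertip, which sits near its free edge (wrist view (200,190), edge at (200,160)). Both studs show at the seal's ends. I'll keep going.

play_rows(rows=[[[0.4,0.55,0],0,0],[[0.8,1.1,0],0,0],[[1.2,1.65,0],0,0],[[1.65,2.15,0],0,0],[[2.1,2.7,0],0,0],[[2.55,3.15,0],0,0],[[3.05,3.65,0],0,0],[[3.55,4.1,0],0,0],[[4.05,4.55,0],0,0],[[4.6,4.95,0],0,0],[[5.1,5.4,0],0,0],[[5.7,5.75,0],0,0]])

```text
time: 7.05
ee_pos: [0.5335, 0.1181, 0.2408]
tcp_rot: [32.5, 90.0, 45.8]
wrist_force: [-1.1, 0.5, 2.0]
opening: 0.0002
```

```bash
python3 -c "
from h import *
st()
a=tip(.507);print(a)
plan(.507-np.array([.025,.05,.075,.1,.125,.15,.175,.2,.22,.24,.26,.28,.295,.31]),*a)"
```

```text
t 7.05 e 0.5463 N -0.0087 z 0.2408 F e/n/z -0.96 0.71 1.95 |F| 2.29 q [12.5  4.7 10.8 96.1  0.  89.2]
tool y,z in e,n: 0.002 1.0 1.0 -0.002 [-1.  0.  0.]
[-0.00752798  0.24227484]
th 0.482  x 0.43 y 0.28
th 0.457  x 0.87 y 0.55
th 0.432  x 1.31 y 0.82
th 0.407  x 1.76 y 1.07
th 0.382  x 2.22 y 1.30
th 0.357  x 2.68 y 1.53
th 0.332  x 3.14 y 1.75
th 0.307  x 3.62 y 1.95
th 0.287  x 4.00 y 2.10
th 0.267  x 4.38 y 2.25
th 0.247  x 4.77 y 2.39
th 0.227  x 5.16 y 2.52
th 0.212  x 5.45 y 2.62
th 0.197  x 5.75 y 2.70
```

play_rows(rows=[[[0.45,0.3,0],0,0],[[0.85,0.55,0],0,0],[[1.3,0.8,0],0,0],[[1.75,1.05,0],0,0],[[2.2,1.3,0],0,0],[[2.65,1.55,0],0,0],[[3.15,1.75,0],0,0],[[3.6,1.95,0],0,0],[[4.0,2.1,0],0,0],[[4.35,2.25,0],0,0],[[4.7,2.4,0],0,0],[[5.0,2.5,0],0,0]])

```text
time: 8.05
ee_pos: [0.5277, 0.142, 0.1908]
tcp_rot: [-143.1, 90.0, -129.9]
wrist_force: [0.3, -1.0, 0.5]
opening: -0.0003
```

```bash
python3 -c "
from h import *
st()
a=tip(.507)+[.025,-.05];print(a)
plan(np.array([.222,.21,.198,.186,.174,.162,.15,.14,.13,.12,.11,.1,.09]),*a)
im,d=bot.camera('scene');cv2.imwrite('pics/scene6.png',im)
im,d=bot.camera('wrist');cv2.imwrite('pics/wrist6.png',im)
cv2.imwrite('pics/both6.png',np.hstack([cv2.resize(cv2.imread(f'pics/{n}6.png'),(400,300)) for n in('wrist','scene')]))
"
```

```text
t 8.05 e 0.5462 N 0.0158 z 0.1908 F e/n/z 0.03 -1.0 0.49 |F| 1.12 q [15.1  3.8  4.4 90.6 -0.  91.8]
tool y,z in e,n: 0.002 1.0 1.0 -0.002 [-1. -0. -0.]
[0.01747202 0.19227484]
th 0.222  x 0.26 y 0.05
th 0.210  x 0.49 y 0.13
th 0.198  x 0.73 y 0.20
th 0.186  x 0.97 y 0.27
th 0.174  x 1.21 y 0.33
th 0.162  x 1.44 y 0.39
th 0.150  x 1.68 y 0.45
th 0.140  x 1.88 y 0.50
th 0.130  x 2.09 y 0.55
th 0.120  x 2.29 y 0.59
th 0.110  x 2.49 y 0.63
th 0.100  x 2.69 y 0.67
th 0.090  x 2.89 y 0.71
```

View pics/both6.png

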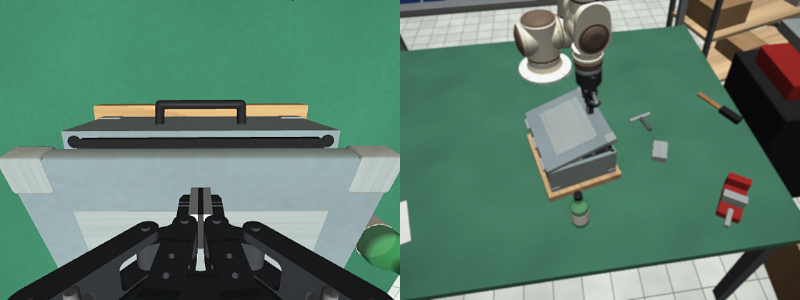

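play_rows(rows=[[[0.25,0.05,0],0,0],[[0.5,0.15,0],0,0],[[0.75,0.2,0],0,0],[[1.0,0.3,0],0,0],[[1.2,0.35,0],0,0],[[1.45,0.4,0],0,0],[[1.7,0.45,0],0,0],[[1.9,0.5,0],0,0],[[2.05,0.55,0],0,0],[[2.2,0.6,0],0,0],[[2.35,0.65,0],0,0],[[2.5,0.65,0],0,0]])

```text
time: 9.15
ee_pos: [0.5262, 0.1484, 0.1662]
tcp_rot: [103.6, 90.0, 116.9]
wrist_force: [-0.6, 0.7, 1.4]
opening: -0.0002
```

```bash
python3 -c "
from h import *
st()
a=tip(.507)+[.0315,-.075];print(a)
plan(np.array([.1,.09,.08,.07,.06,.05,.04,.03,.02,.01,.0]),*a)
im,d=bot.camera('wrist');cv2.imwrite('pics/wrist7.png',im)
im,d=bot.camera('scene');P=cloud('scene',d)
q=P[(P[...,0]>.35)&(P[...,0]<.75)&(P[...,2]<.26)].reshape(-1,3);e=q[:,:2]@e_;N=q[:,:2]@n_
k=(abs(e-.545)<.12)&(abs(e-.545)>.055)&(N>-.15)&(N<.045)&(q[:,2]>.13)
c=np.polyfit(N[k],q[k,2],1);print(k.sum(),'angle',c[0],'z at hinge',np.polyval(c,-.167),'std',np.std(q[k,2]-np.polyval(c,N[k])))
"
```

```text
t 9.15 e 0.5463 N 0.0224 z 0.1662 F e/n/z -0.38 0.83 1.39 |F| 1.66 q [15.7  3.7  1.5 87.8  0.  92.5]
tool y,z in e,n: 0.002 1.0 1.0 -0.002 [-1.  0. -0.]
[0.02397202 0.16727484]
th 0.100  x 0.19 y 0.02
th 0.090  x 0.39 y 0.06
th 0.080  x 0.59 y 0.09
th 0.070  x 0.80 y 0.13
th 0.060  x 1.00 y 0.16
th 0.050  x 1.21 y 0.19
th 0.040  x 1.41 y 0.21
th 0.030  x 1.61 y 0.24
th 0.020  x 1.82 y 0.26
th 0.010  x 2.02 y 0.28
th 0.000  x 2.23 y 0.30
3642 angle 0.1501260386100236 z at hinge 0.1412110822484099 std 0.012134795053361477
```

play_rows(rows=[[[0.1,0.05,0],0,0],[[0.25,0.05,0],0,0],[[0.4,0.1,0],0,0],[[0.55,0.15,0],0,0],[[0.7,0.2,0],0,0],[[0.85,0.25,0],0,0],[[1.0,0.3,0],0,0],[[1.1,0.3,0],0,0],[[1.2,0.3,0],0,0],[[1.3,0.3,0],0,0]])

```text
time: 10.08
ee_pos: [0.5255, 0.1513, 0.1532]
tcp_rot: [104.5, 90.0, 117.7]
wrist_force: [0.3, -0.4, 0.6]
opening: -0.0001
```

```bash
cat >> h.py <<'E'
def pic(k,cam='wrist'):
    im,d=bot.camera(cam);cv2.imwrite(f'pics/{cam}{k}.png',im)
E
python3 -c "
from h import *
st();pic(8);pic(8,'scene')
cv2.imwrite('pics/both8.png',np.hstack([cv2.resize(cv2.imread(f'pics/{n}8.png'),(400,300)) for n in('wrist','scene')]))
"
```

```text
t 10.0833 e 0.5463 N 0.0254 z 0.1532 F e/n/z 0.23 -0.41 0.55 |F| 0.72 q [16.1  3.7  0.  86.4  0.  92.8]
tool y,z in e,n: 0.002 1.0 1.0 -0.002 [-1.  0. -0.]
```

View pics/both8.png

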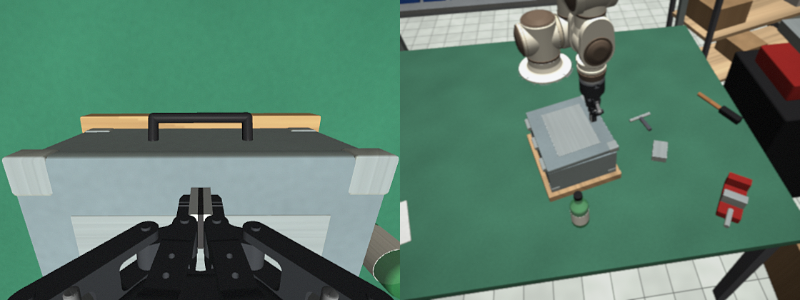

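play_rows(rows=[[[0,0.2,0],0,0],[[0.05,0.4,0],0,0],[[0.1,0.6,0],0,0],[[0.15,0.6,0],0,0],[[0.2,0.6,0],0,0],[[0.25,0.6,0],0,0],[[0.3,0.6,0],0,0],[[0.3,0.6,0],0,0]])

```text
time: 10.85
ee_pos: [0.5243, 0.1573, 0.1505]
tcp_rot: [53.2, 90.0, 66.4]
wrist_force: [-0.1, 1.5, 3.6]
opening: -0.0005
```

```bash
python3 -c "
from h import *
st()
"
```

```text
t 10.85 e 0.5464 N 0.0316 z 0.1505 F e/n/z 0.27 1.48 3.65 |F| 3.95 q [16.7  3.7 -0.2 86.1  0.  93.4]
tool y,z in e,n: 0.002 1.0 1.0 -0.002 [-1.     0.001  0.   ]
```

play_rows(rows=[[[0.04,0,0],0,0],[[0.08,0,0],0,0],[[0.12,0,0],0,0],[[0.16,0,0],0,0],[[0.2,0,0],0,0],[[0.2,0,0],0,0]])

```text
time: 11.35
ee_pos: [0.5243, 0.1572, 0.1485]
tcp_rot: [47.9, 90.0, 61.2]
wrist_force: [-1.0, 3.3, 4.8]
opening: 0.0001
```

```bash
python3 -c "
from h import *
st()
"
```

```text
t 11.35 e 0.5464 N 0.0315 z 0.1485 F e/n/z -0.23 3.47 4.82 |F| 5.95 q [16.7  3.7 -0.4 85.8  0.  93.4]
tool y,z in e,n: 0.002 1.0 1.0 -0.002 [-1.  0.  0.]
```

play_rows(rows=[[[0.04,0.03,0],0,0],[[0.08,0.05,0],0,0],[[0.12,0.07,0],0,0],[[0.16,0.08,0],0,0],[[0.2,0.08,0],0,0],[[0.2,0.08,0],0,0]])

```text
time: 11.85
ee_pos: [0.5242, 0.1575, 0.1466]
tcp_rot: [-52.1, 90.0, -38.8]
wrist_force: [0.0, 1.2, 6.0]
opening: 0.0002
```

```bash
python3 -c "
from h import *
st()
"
```

```text
t 11.85 e 0.5465 N 0.0317 z 0.1466 F e/n/z 0.32 1.21 5.98 |F| 6.11 q [16.7  3.7 -0.7 85.6 -0.  93.5]
tool y,z in e,n: 0.003 1.0 1.0 -0.003 [-1.    -0.001  0.001]
```

play_rows(rows=[[[0.03,0.02,0],0,0],[[0.06,0.03,0],0,0],[[0.09,0.04,0],0,0],[[0.12,0.04,0],0,0],[[0.12,0.04,0],0,0]])

```text
time: 12.27
ee_pos: [0.5242, 0.1576, 0.1457]
tcp_rot: [-53.5, 89.9, -40.3]
wrist_force: [-1.1, -1.5, 8.6]
opening: 0.0
```

```bash
python3 -c "
from h import *
st()
"
```

```text
t 12.2667 e 0.5465 N 0.0318 z 0.1457 F e/n/z -1.47 -1.24 8.59 |F| 8.81 q [16.8  3.7 -0.8 85.5 -0.1 93.5]
tool y,z in e,n: 0.003 1.0 1.0 -0.003 [-1.    -0.001  0.001]
```

play_rows(rows=[[[0.03,0,0],0,0],[[0.06,0,0],0,0],[[0.09,0,0],0,0],[[0.12,0,0],0,0],[[0.12,0,0],0,0]])

```text
time: 12.68
ee_pos: [0.5243, 0.1576, 0.1452]
tcp_rot: [-35.3, 89.9, -22.1]
wrist_force: [-2.2, -1.8, 12.8]
opening: 0.0003
```

```bash
python3 -c "
from h import *
st()
"
```

```text
t 12.6833 e 0.5465 N 0.0319 z 0.1452 F e/n/z -2.52 -1.25 12.79 |F| 13.09 q [16.8  3.7 -0.8 85.4 -0.1 93.5]
tool y,z in e,n: 0.003 1.0 1.0 -0.003 [-1.    -0.001  0.002]
```

play_rows(rows=[[[0.04,0,0],0,0],[[0.08,0,0],0,0],[[0.11,0,0],0,0],[[0.13,0,0],0,0],[[0.13,0,0],0,0]])

```text
time: 13.1
ee_pos: [0.5243, 0.1577, 0.1447]
tcp_rot: [-24.3, 89.9, -11.0]
wrist_force: [-5.0, -1.9, 19.1]
opening: 0.0003
```

```bash
python3 -c "
from h import *
st()
"
```

```text
t 13.1 e 0.5465 N 0.0319 z 0.1447 F e/n/z -5.3 -0.65 19.06 |F| 19.8 q [16.8  3.6 -0.9 85.3 -0.1 93.5]
tool y,z in e,n: 0.003 1.0 1.0 -0.003 [-1.    -0.001  0.002]
```

play_rows(rows=[[[-0.03,0,-0.05],0,0],[[-0.03,0,-0.05],0,0],[[-0.03,0,-0.05],0,0]])

```text
time: 13.35
ee_pos: [0.5242, 0.1576, 0.1448]
tcp_rot: [-18.2, 89.8, -4.9]
wrist_force: [-1.4, -1.0, 15.3]
opening: 0.0002
```

```bash
python3 -c "
from h import *
st()
"
```

```text
t 13.35 e 0.5465 N 0.0319 z 0.1448 F e/n/z -1.59 -0.67 15.29 |F| 15.39 q [16.8  3.6 -1.  85.3 -0.1 93.5]
tool y,z in e,n: 0.003 1.0 1.0 -0.003 [-1.    -0.001  0.003]
```

Next, raise it to about 17.5 N and hold.

play_rows(rows=[[[0.05,0,0],0,0],[[0.05,0,0],0,0],[[0.05,0,0],0,0]])

```text
time: 13.6
ee_pos: [0.5242, 0.1577, 0.1447]
tcp_rot: [-15.4, 89.8, -2.2]
wrist_force: [-3.5, -0.9, 18.0]
opening: -0.0
```

```bash
python3 -c "
from h import *
st()
"
```

```text
t 13.6 e 0.5465 N 0.0319 z 0.1447 F e/n/z -3.59 -0.04 17.99 |F| 18.34 q [16.8  3.5 -1.  85.2 -0.1 93.5]
tool y,z in e,n: 0.003 1.0 1.0 -0.003 [-1.    -0.001  0.003]
```

play_rows(rows=[[[0,0,0],0,0],[[0,0,0],0,0],[[0,0,0],0,0],[[0,0,0],0,0]])

```text
time: 13.93
ee_pos: [0.5242, 0.1577, 0.1447]
tcp_rot: [-15.9, 89.8, -2.7]
wrist_force: [-2.5, -1.4, 18.3]
opening: 0.0
```

play_rows(rows=[[[0,0,0],0,0],[[0,0,0],0,0],[[0,0,0],0,0],[[0,0,0],0,0]])

```text
time: 14.27
ee_pos: [0.5242, 0.1577, 0.1446]
tcp_rot: [-16.6, 89.8, -3.4]
wrist_force: [-2.2, -0.5, 17.5]
opening: 0.0
```

play_rows(rows=[[[0,0,0],0,0],[[0,0,0],0,0],[[0,0,0],0,0],[[0,0,0],0,0]])

```text
time: 14.6
ee_pos: [0.5242, 0.1577, 0.1447]
tcp_rot: [-15.5, 89.8, -2.3]
wrist_force: [-2.3, -0.9, 17.7]
opening: 0.0001
```

```bash
python3 -c "
from h import *
st()
"
```

```text
t 14.6 e 0.5465 N 0.0319 z 0.1447 F e/n/z -2.43 -0.34 17.69 |F| 17.86 q [16.8  3.5 -1.  85.2 -0.1 93.5]
tool y,z in e,n: 0.003 1.0 1.0 -0.003 [-1.    -0.001  0.003]
```

play_rows(rows=[[[0,0,0],0,0],[[-0.1,0,-0.02],0,0],[[-0.2,0,-0.03],0,0],[[-0.3,0,-0.03],0,0],[[-0.5,0,0],0,0],[[-0.8,0,0],0,0],[[-1.5,0,0],0,0],[[-3,0,0],0,0],[[-5,0,0],0,0],[[-8,0,0],0,0],[[-10,0,0],0,0],[[-10,0,0],0,0]])

```text
time: 15.6
ee_pos: [0.5244, 0.1583, 0.2472]
tcp_rot: [2.5, 89.7, 15.7]
wrist_force: [0.7, 0.4, 0.8]
opening: 0.0005
```

```bash
python3 -c "
from h import *
st();pic(9);pic(9,'scene')
cv2.imwrite('pics/both9.png',np.hstack([cv2.resize(cv2.imread(f'pics/{n}9.png'),(400,300)) for n in('wrist','scene')]))
# cover plane from wrist depth
o=bot.get_obs();im,d=bot.camera('wrist');m=bot.camera_model('wrist');v,u=np.mgrid[:420,:560]
c=np.stack([(u-m['cx'])/m['fx']*d,(v-m['cy'])/m['fy']*d,d],-1)
p=c@m['mount'][:3,:3].T+m['mount'][:3,3]; w=p@rot(o['tcp_rot']).as_matrix().T+o['ee_pos']
def fit(w,t):
  q=w.reshape(-1,3);e=q[:,:2]@e_;N=q[:,:2]@n_
  k=(abs(e-.545)<.12)&(N>-.16)&(N<.05)&(q[:,2]>.12)&(q[:,2]<.17)
  c=np.polyfit(N[k],q[k,2],1);print(t,k.sum(),'slope',c[0],'z hinge/edge',np.polyval(c,[-.167,.058]),'std',np.std(q[k,2]-np.polyval(c,N[k])))
fit(w,'wrist')
im,d=bot.camera('scene');fit(cloud('scene',d),'scene')
"
```

```text
t 15.6 e 0.5468 N 0.0325 z 0.2472 F e/n/z 0.78 0.22 0.81 |F| 1.14 q [16.8  4.7 11.6 96.5 -0.  93.5]
tool y,z in e,n: 0.002 1.0 1.0 -0.002 [-1.     0.     0.006]
wrist 32026 slope -0.001457036574173866 z hinge/edge [0.14641859 0.14609075] std 0.0007707608134556468
scene 7046 slope 0.005163650836836045 z hinge/edge [0.1442605  0.14542232] std 0.0014908212495423755
```

View pics/both9.png

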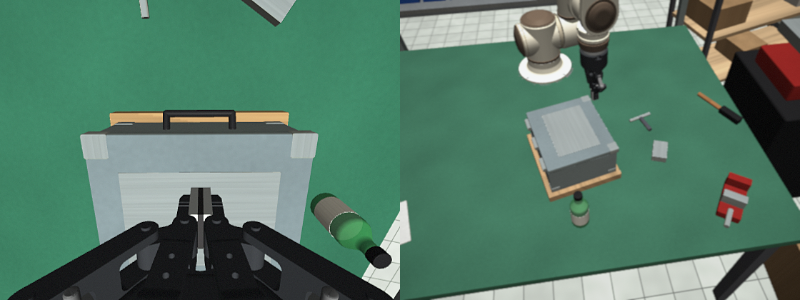

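The pictures show the cover flat and shut, with the gripper clear about 100 mm above it. The bottle, block and key haven't moved. The fitted cover angle is between -0.001 and 0.005 rad, under the 0.026 limit.

```bash
python3 -c "
from h import *
print(bot.job_done())"
```

```text
the job is handed in; nothing more can be done
None
```

The case is shut and the job is handed in, at about 16 s of the 61 s allowed.

- **Closing:** I found the cover standing about upright and pushed it over with the closed fingertips near its free edge. The hand moved at about 0.4 rad/s, slowing to about 0.15 rad/s or less below 0.15 rad, so I expect no slam. I didn't measure the cover's own speed. On the way down the force between steps was about 7.5 N or less. It read only 0.5–1.5 N over the last part, so I can't be sure the hand stayed in contact there.
- **Pressing home:** The force rose steeply once the cover met the studs, and briefly read 19.8 N at its highest. I eased it to about 15 N, then held 17.5–18.3 N for 1.0 s and lifted off gently.
- **Last checks:** With the hand 100 mm clear, the cover angle was -0.001 rad from the wrist camera and 0.005 rad from the scene camera. Both are below the 0.026 limit, and they agree within the calibration. By eye, the bottle, block and key are where they were.
- **What disagreed:** One angle fit during lowering gave 0.15 rad against about 0.11 planned. Its scatter was large, so I ignored it.

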